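Sweep the jar lids into the sorting tray

TASK

Clear the marbling bench: with the closed fingers, sweep the three loose black jar lids along the table into the low wooden tray through its open side, until each lid lies flat and wholly inside. Only push the lids across the surface, never pick one up or tip it, and leave the paint jars, the jar with brushes and the comb as they stand.

Things in the scene. Friction and masses are not known exactly. Their poses are not given: they have to be found in the camera images.
- tray: three-sided wooden tray, fixed, its floor paper-thin grey card flush with the table, no lip. Inside 160 mm wide (its x) by 140 mm deep (its y); walls 10 mm thick, 35 mm high: inner faces at x = -80, x = 80, y = 70 mm. The side y = -70 mm is the open mouth, facing roughly world -y. Origin: on the table at the centre of the inside, z up; lids go in along its +y.
- lid_a: one of three identical loose round screw lids from paint jars: a flat black disc 44 mm in diameter and 16 mm high, about 30 g, lying top side up on the paper. Origin: centre of its underside, z up. It slides easily and is round, so it has no useful yaw.
- lid_b: one of three identical loose round screw lids from paint jars: a flat black disc 44 mm in diameter and 16 mm high, about 30 g, lying top side up on the paper. Origin: centre of its underside, z up. It slides easily and is round, so it has no useful yaw.
- lid_c: one of three identical loose round screw lids from paint jars: a flat black disc 44 mm in diameter and 16 mm high, about 30 g, lying top side up on the paper. Origin: centre of its underside, z up. It slides easily and is round, so it has no useful yaw.
- jar_far: bystander: squat closed glass jar of blue paint, 50 mm in diameter, 56 mm high, loose, beyond the lids. Origin: centre of its underside, z up.
- jar_near: bystander: squat closed glass jar of yellow paint, 46 mm in diameter, 52 mm high, loose, between the lids and the robot. Origin: centre of its underside, z up.
- brush_jar: bystander: glass jar of green paint with two brushes standing in it, 64 mm in diameter, 80 mm high, 194 mm with the brushes, loose, at the far right. Origin: centre of its underside, z up.
- comb: bystander: wooden marbling comb lying flat, 240 mm long (its x), 36 mm wide (its y) and 12 mm high, with thin steel teeth standing out 22 mm on its +y side, loose, near the robot on the right. Origin: centre of the wooden bar's underside, z up.

How it is judged:
By the outcome, as a careful person would: the job done as asked, in the order asked, and still so for the second after the job is handed in, with the robot touching nothing.
It also fails if it takes over 72 s, if anything falls off the work surface, if the arm or the gripper's body presses on something with over 40 N, if the wrist force passes 120 N, or if a joint passes its speed limit or range.

ROBOT

A 6-joint arm with a two-finger parallel gripper is mounted at the origin on the work surface. World frame = base frame: x ahead of the robot, y to its left, z up, the work surface at z = 0. Lengths are in mm, angles in rad, forces in N, time in s.
With the tool pointing down it reaches from about 275 to 1000 mm from the base axis. Payload 8.4 kg.
Tool frame: the origin (TCP) lies on the mounting face of the last link; the fingertips stand 173 mm ahead of it and the grasp point (between the pads) lies 155 mm ahead of it; z points along the fingers, y is the line along which they close (so a half turn about z gives the same grasp; the last joint's range is limited). The gripper opens to 85 mm and grips with 20 to 120 N. Pads are 22 mm wide; open, the fingers measure 114 mm over their backs; the gripper's body (76 mm by 85 mm) begins 54 mm behind the grasp point. The pads swing forward as they close: fully open they stand 13 mm farther back than shut.
Start: joints at [1.171, 0.353, 1.633, -0, 1.155, -0.002], TCP at [242.119, 576.201, 404.681] pointing down, gripper open.
Joint ranges: [-2.63, 2.63], [-0.92, 2.1], [0.06, 2.66], [-1.3, 4.44], [0, 2.69], [-3.02, 3.02]. Speed limits (rad/s): [2.22, 2.22, 2.79, 3.14, 3.14, 3.14].

INTERFACE

Orientations are given as [roll, pitch, yaw] about the fixed x, y, z axes, in that order (R = Rz(yaw) Ry(pitch) Rx(roll)).
In Python, from rig import r gives the robot as it stands.
- The arm moves only by the tool apply_moves, never from a script. Its argument "deltas" is a list of rows, each an object with "claw": the gripper command: -1 is fully open, 1 is shut, values between are in proportion; "delta_pos": the shift along the tool's x, y, z in cm, a list of three; "yaw": the turn about the tool's z in rad. In form: [{"claw": claw, "delta_pos": [tx, ty, tz], "yaw": yaw}, ...]. A call has 1 to 8 rows; each row shifts and turns the commanded pose from where the row before left it, along the tool's axes as they then stand; what a row does not reach is not made up. A row lasts 1/8 s, in which the tool goes at most 62.5 mm and 10.7 degrees, less where a joint would pass 70% of its speed; a pose out of reach is approached as far as the arm can. A call with a gripper value outside its range is refused whole. The fingers move at their own pace and stop on an object; "grip_force" is the grip in N (left out, the last holds). Time passes only in rows, so rows that do not move let the fingers close. It gives the time, the measured TCP pose, the force, the opening and the grip force at its end, in the units of the state.
- r.sense(): the state, without advancing time (a new reading comes with each control period).
- r.grab_frame(name): name is "scene" or "top"; returns a dict with "img" (480x640x3 uint8, blue, green, red), "z_map" (480x640 float32, mm along the optical axis (not along the pixel's ray), 0 where there is no reading), "fx", "fy", "cx", "cy" (pixels), "dist" ([k1, k2, p1, p2, k3] as OpenCV has them; the pictures are not rectified), "eye" and "rotation" of the camera in the world. Camera axes: x right, y up, looking along -z (the intrinsics and any distortion apply to the point x, -y, -z); pixel columns grow to the right and rows downward; lengths in mm; the calibration is good to about 2 mm. A picture is of the moment at which its call begins.
- r.sign_off(): hands the job in; it is judged then, once.
The state is a dict: "clock": time; "qpos": joint angles; "qvel": joint speeds; "joint_efforts": joint torques, N m; "eef_pos": TCP position; "tcp_rot": TCP orientation; "contact_force": force on the tool from outside, world axes, zero at the start; "wrist_torque": the same for the moment, N m; "opening": opening from 0.0 (shut) to 1.0 (fully open); "grasp_force": force on a finger pad.
Only numpy, scipy, OpenCV 4.12 (cv2) and the standard library are available. Lean on these libraries where they do the work, as an engineer would, in place of code of your own. Each camera call takes 0.05 s, during which the arm holds its last target. There are 200 camera calls.

## Working session

There is one attempt and no reset: what is moved stays moved. The work goes in short steps, Python scripts to look and compute and a tool call to move; the robot and the scene stay as the last step left them, time stands still between calls to the robot, and variables do not carry over. Pictures are saved under pics/ and viewed, at most 10 in all, crops included, and the job is handed in when it is done.

Besides the shell and the picture viewer there is one more tool, called after ">>>" as name(argument=value, ...) on one line, values as JSON. apply_moves: Moves the arm, as the interface text tells. Its arguments: {"type":"object","properties":{"deltas":{"type":"array"},"grip_force":{"type":"number"}},"required":["deltas"]}

```bash
mkdir -p pics; cat > h.py <<'E'
import numpy as np, cv2
from rig import r
def world(f,u,v,z=None):
    K=np.array([[f['fx'],0,f['cx']],[0,f['fy'],f['cy']],[0,0,1]])
    p=cv2.undistortPoints(np.array([[[u,v]]],float),K,np.array(f['dist'],float))[0,0]
    d=np.array([p[0],-p[1],-1.]); R=np.array(f['rotation']); e=np.array(f['eye'])
    if z is None: return e+R@d*float(f['z_map'][int(round(v)),int(round(u))])
    w=R@d; return e+w*(z-e[2])/w[2]
E
python3 - <<'E'
from h import *
for n in('top','scene'):
    f=r.grab_frame(n); cv2.imwrite(f'pics/{n}0.png',f['img']); print(n,f['eye'],np.array(f['rotation']).round(3).tolist(),f['fx'],f['dist'])
    np.save(n+'0.npy',f,allow_pickle=True)
print(r.sense())
E
```

```text
top [ 312.82657776  -15.37461157 1161.74692514] [0.176, -0.016, -1.562] 618.4996614289714 [-0.09983067  0.          0.          0.          0.        ]
scene [1119.73041874 -421.75665082  787.34950989] [0.771, 0.015, 0.939] 569.6596581549602 [-0.11065061  0.          0.          0.          0.        ]
{'clock': 0.1, 'qpos': array([ 1.17061456e+00,  3.53593274e-01,  1.63404042e+00,  3.09009779e-05,
        1.15521587e+00, -2.42239789e-03]), 'qvel': array([ 0.00091224, -0.00084065, -0.00033706,  0.00069372, -0.00072615,
       -0.00038565]), 'joint_efforts': array([-2.21499060e-03, -6.06356835e+01, -3.42814529e+01, -6.19712478e-05,
        3.95101481e-03, -5.07035395e-06]), 'eef_pos': array([242.02490378, 576.0152863 , 404.03591741]), 'tcp_rot': array([-3.14033581e+00, -3.12997016e-05,  2.74382077e+00]), 'contact_force': array([-0.90595792,  0.03857756, -0.78448552]), 'wrist_torque': array([-0.03418549,  0.04890218,  0.07229067]), 'grasp_force': 0.0, 'opening': 1.0014553293836737}
```

View pics/top0.png

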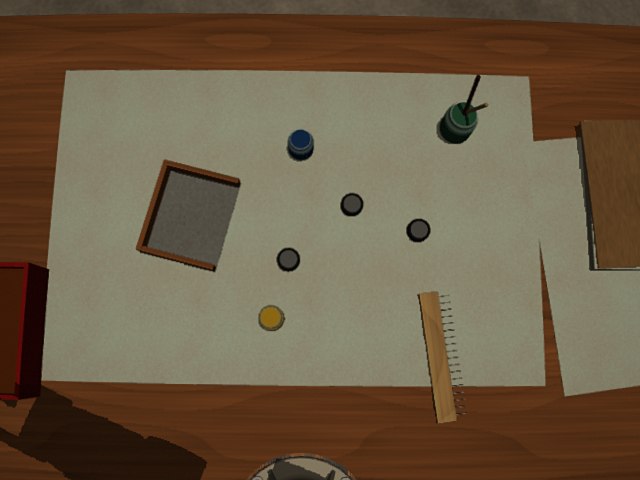

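View pics/scene0.png

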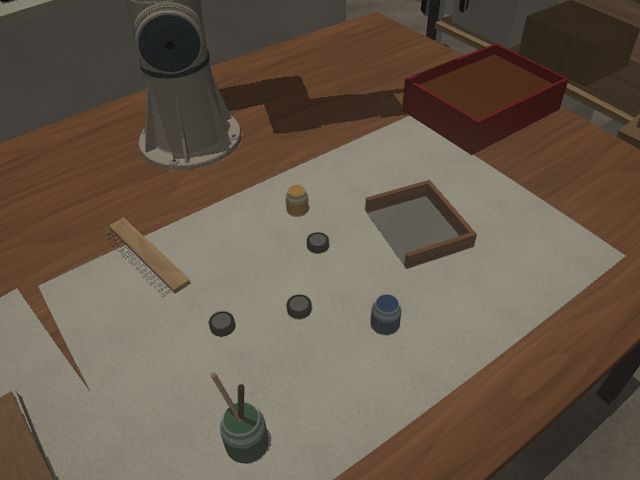

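The top view shows lids at about (288,259), (352,204) and (418,230). The tray's outer corners are at (165,161), (240,180), (214,270) and (138,249), with its mouth to the right. The blue jar is at (301,140), the yellow at (271,317), and the comb's upper end at (428,292). The scene view agrees.

```bash
python3 - <<'E'
from h import *
f=np.load('top0.npy',allow_pickle=True).item(); s=np.load('scene0.npy',allow_pickle=True).item()
for n,u,v,z in [('a',288,258.5,16),('b',352,204,16),('c',418.5,229.5,16),('blue',301,139,56),('yel',271,317.5,52),('brush',462,118,80),
 ('backfar',165,161,35),('mfar',240,180,35),('mnear',214,270,35),('backnear',138,249,35),('combTL',418,293,12),('combTR',438,291,12),('combB',447,422,12),('tooth',450,295,6)]:
    print(n,world(f,u,v,z).round(0),'depth:',world(f,u,v).round(0))
for n,u,v in [('a',318,238.5),('b',299,302),('c',222,319)]: print('scene',n,world(s,u,v,16).round(0),world(s,u,v).round(0))
# lid centroids by depth
P=f['z_map']; 
for n,u,v in [('a',288,258),('b',352,204),('c',418,230)]:
    m=[]
    for y in range(v-16,v+17):
        for x in range(u-16,u+17):
            w=world(f,x,y)
            if 11<w[2]<22: m.append(w)
    m=np.array(m); print(n,len(m),m.mean(0).round(1),np.ptp(m,axis=0).round(0))
E
```

```text
Traceback (most recent call last):
  File "h.py", line 8, in world
    w=R@d; return e+w*(z-e[2])/w[2]
                               ~^^^
IndexError: invalid index to scalar variable.
```

```bash
sed -i "s/R=np.array(f\['rotation'\])/R=Rotation.from_euler('xyz',f['rotation']).as_matrix()/; 1a from scipy.spatial.transform import Rotation" h.py
cat > m.py <<'E'
from h import *
f=np.load('top0.npy',allow_pickle=True).item(); s=np.load('scene0.npy',allow_pickle=True).item()
for n,u,v,z in [('a',288,258.5,16),('b',352,204,16),('c',418.5,229.5,16),('blue',301,139,56),('yel',271,317.5,52),('brush',462,118,80),
 ('backfar',165,161,35),('mfar',240,180,35),('mnear',214,270,35),('backnear',138,249,35),('combTL',418,293,12),('combTR',438,291,12),('combB',447,422,12),('tooth',450,295,6)]:
    print(n,world(f,u,v,z).round(0),'depth:',world(f,u,v).round(0))
for n,u,v in [('a',318,238.5),('b',299,302),('c',222,319)]: print('scene',n,world(s,u,v,16).round(0),world(s,u,v).round(0))
for n,u,v in [('a',288,258),('b',352,204),('c',418,230)]:
    m=np.array([w for y in range(v-16,v+17) for x in range(u-16,u+17) if 11<(w:=world(f,x,y))[2]<22])
    print(n,len(m),m.mean(0).round(1),np.ptp(m,axis=0).round(0))
E
python3 m.py
```

```text
a [484.  29.  16.] depth: [484.  29.  19.]
b [591. -91.  16.] depth: [590. -91.  18.]
c [ 543. -217.   16.] depth: [ 543. -218.   14.]
blue [705.   7.  56.] depth: [704.   7.  58.]
yel [372.  56.  52.] depth: [372.  56.  52.]
brush [ 743. -293.   80.] depth: [ 743. -293.   81.]
backfar [666. 266.  35.] depth: [667. 267.  31.]
mfar [630. 122.  35.] depth: [640. 126.  -0.]
mnear [459. 164.  35.] depth: [461. 167.  15.]
backnear [496. 307.  35.] depth: [496. 306.  37.]
combTL [ 422. -215.   12.] depth: [ 423. -217.   -1.]
combTR [ 426. -253.   12.] depth: [ 428. -256.   -2.]
combB [ 186. -265.   12.] depth: [ 185. -267.    3.]
tooth [ 419. -277.    6.] depth: [ 313.  -15. 1162.]
scene a [481.  33.  16.] [482.  33.  17.]
scene b [588. -86.  16.] [589. -87.  17.]
scene c [ 540. -213.   16.] [ 539. -213.   15.]
a 420 [484.7  29.4  16.3] [43. 41. 11.]
b 393 [590.2 -89.8  15.7] [43. 40. 10.]
c 402 [ 542.1 -217.5   16. ] [41. 44. 11.]
```

>>> apply_moves(deltas=[{"claw": 1,"delta_pos": [0,0,0],"yaw": 0.1667},{"claw": 1,"delta_pos": [0,0,0],"yaw": 0.1667},{"claw": 1,"delta_pos": [0,0,0],"yaw": 0.1667},{"claw": 1,"delta_pos": [0,0,0],"yaw": 0.1667},{"claw": 1,"delta_pos": [0,0,0],"yaw": 0.1667},{"claw": 1,"delta_pos": [0,0,0],"yaw": 0.1667},{"claw": 1,"delta_pos": [0,0,0],"yaw": 0.1667},{"claw": 1,"delta_pos": [0,0,0],"yaw": 0.1667}], grip_force=30)

```text
clock: 1.1
eef_pos: [242.1, 576.1, 404.2]
tcp_rot: [-3.141, 0.001, 1.405]
contact_force: [0.2, 0.2, 0.5]
opening: 0.0
grasp_force: 0.0
```

>>> apply_moves(deltas=[{"claw": 1,"delta_pos": [-4.6,2.7,0],"yaw": 0},{"claw": 1,"delta_pos": [-4.6,2.7,0],"yaw": 0},{"claw": 1,"delta_pos": [-4.6,2.7,0],"yaw": 0},{"claw": 1,"delta_pos": [-4.6,2.7,0],"yaw": 0},{"claw": 1,"delta_pos": [-4.6,2.7,0],"yaw": 0},{"claw": 1,"delta_pos": [-4.6,2.7,0],"yaw": 0}])

```text
clock: 1.85
eef_pos: [358.1, 276.2, 404.6]
tcp_rot: [3.142, 0.0, 1.411]
contact_force: [1.2, 1.1, 0.3]
opening: 0.0
grasp_force: 0.0
```

>>> apply_moves(deltas=[{"claw": 1,"delta_pos": [-4.6,2.7,0],"yaw": 0},{"claw": 1,"delta_pos": [-4.6,2.7,0],"yaw": 0},{"claw": 1,"delta_pos": [-4.6,2.7,0],"yaw": 0},{"claw": 1,"delta_pos": [-4.6,2.7,0],"yaw": 0},{"claw": 1,"delta_pos": [-4.6,2.7,0],"yaw": 0},{"claw": 1,"delta_pos": [-4.6,2.7,5],"yaw": 0},{"claw": 1,"delta_pos": [0,0,5],"yaw": 0},{"claw": 1,"delta_pos": [0,0,0],"yaw": 0}])

```text
clock: 2.85
eef_pos: [469.2, -13.7, 309.1]
tcp_rot: [-3.134, 0.001, 1.409]
contact_force: [0.3, -0.2, 0.4]
opening: 0.001
grasp_force: 0.0
```

>>> apply_moves(deltas=[{"claw": 1,"delta_pos": [-0.6,0,4],"yaw": 0},{"claw": 1,"delta_pos": [0,0,4],"yaw": 0},{"claw": 1,"delta_pos": [0,0,2],"yaw": 0},{"claw": 1,"delta_pos": [0,0,0],"yaw": 0},{"claw": 1,"delta_pos": [0,0,0],"yaw": 0}])

```text
clock: 3.48
eef_pos: [470.8, -18.9, 213.6]
tcp_rot: [3.139, -0.0, 1.411]
contact_force: [0.1, 0.4, 0.6]
opening: -0.004
grasp_force: 0.0
```

>>> apply_moves(deltas=[{"claw": 1,"delta_pos": [-0.4,0,1.5],"yaw": 0},{"claw": 1,"delta_pos": [0,0,1.5],"yaw": 0},{"claw": 1,"delta_pos": [0,0,0],"yaw": 0},{"claw": 1,"delta_pos": [0,0,0],"yaw": 0}])

```text
clock: 3.98
eef_pos: [469.2, -23.2, 181.7]
tcp_rot: [-3.141, 0.0, 1.41]
contact_force: [-0.2, -0.1, 0.0]
opening: 0.0
grasp_force: 0.0
```

```bash
python3 - <<'E'
from h import *
f=r.grab_frame('scene'); im=f['img'][150:390,150:470]; cv2.imwrite('pics/s1.png',cv2.resize(im,None,fx=2.4,fy=2.4)); print(r.sense()['eef_pos'])
E
```

```text
[469.34114269 -23.16562893 181.92004204]
```

View pics/s1.png

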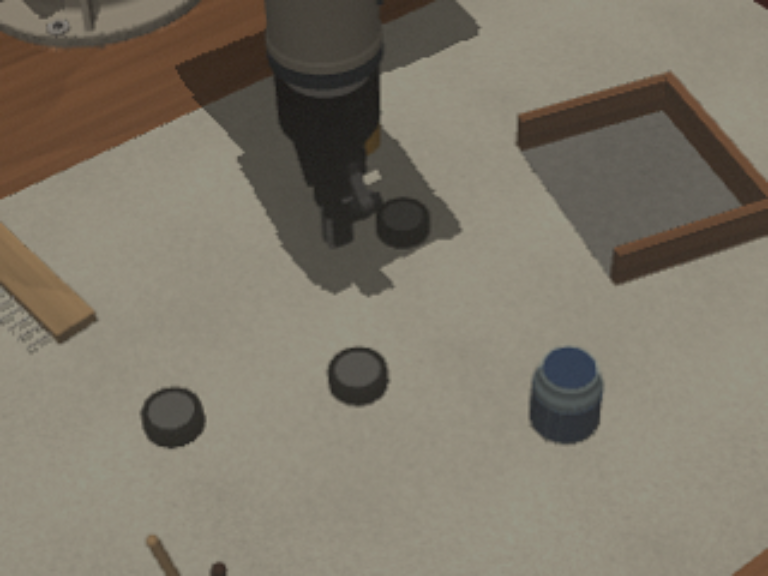

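The fingers, at crop pixel (335,230), stand just behind lid_a at (403,222), in line with the tray and clear of everything else. I'll push now.

>>> apply_moves(deltas=[{"claw": 1,"delta_pos": [0,0.5,0.3],"yaw": 0},{"claw": 1,"delta_pos": [1,0,0],"yaw": 0},{"claw": 1,"delta_pos": [1,0,0],"yaw": 0},{"claw": 1,"delta_pos": [1.5,0,0],"yaw": 0},{"claw": 1,"delta_pos": [1.5,0,0],"yaw": 0},{"claw": 1,"delta_pos": [1.5,0,0],"yaw": 0},{"claw": 1,"delta_pos": [1.5,0,0],"yaw": 0},{"claw": 1,"delta_pos": [1.5,0,0],"yaw": 0}])

```text
clock: 5.03
eef_pos: [489.6, 70.9, 179.0]
tcp_rot: [3.142, -0.0, 1.41]
contact_force: [0.2, -0.2, 0.0]
opening: -0.001
grasp_force: 0.2
```

>>> apply_moves(deltas=[{"claw": 1,"delta_pos": [1.5,0,0],"yaw": 0},{"claw": 1,"delta_pos": [1.5,0,0],"yaw": 0},{"claw": 1,"delta_pos": [1.5,0,0],"yaw": 0},{"claw": 1,"delta_pos": [1.5,0,0],"yaw": 0},{"claw": 1,"delta_pos": [1,0,0],"yaw": 0},{"claw": 1,"delta_pos": [0.5,0,0],"yaw": 0},{"claw": 1,"delta_pos": [0,0,0],"yaw": 0}])

```text
clock: 5.9
eef_pos: [501.4, 144.0, 178.9]
tcp_rot: [-3.142, 0.0, 1.411]
contact_force: [1.1, 0.4, -0.3]
opening: 0.004
grasp_force: 0.0
```

```bash
cat >> h.py <<'E'
def show(n,name='scene',y0=150,y1=390,x0=200,x1=520):
    f=r.grab_frame(name); np.save('cur.npy',f,allow_pickle=True)
    cv2.imwrite(f'pics/{n}.png',cv2.resize(f['img'][y0:y1,x0:x1],None,fx=2.4,fy=2.4)); print(r.sense()['eef_pos'].round(1))
def tray(p):
    d=np.array(p)[:2]-[562,211]; return np.round([d@[.971,-.24],d@[.24,.971]],1)
E
python3 -c "from h import *; show('s2')"
```

```text
[501.3 143.8 178.9]
```

View pics/s2.png

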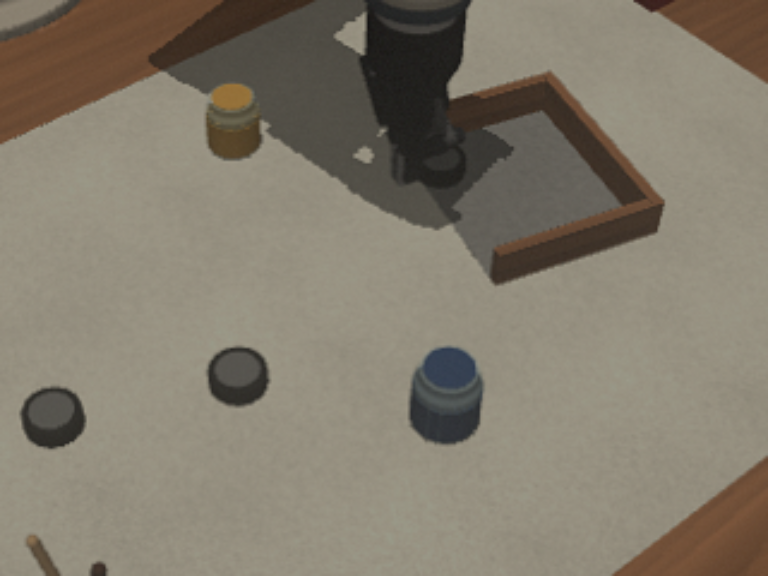

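Lid_a, at about (440,160) in the crop, has just entered the mouth and is still in front of the fingers. It needs another 70 mm or so.

```bash
python3 -c "
from h import *
f=np.load('cur.npy',allow_pickle=True).item(); w=world(f,200+440/2.4,150+158/2.4,16); print(w,tray(w),tray([501.3,143.8]))"
```

```text
[507.93520884 176.49625866  16.        ] [-44.2 -46.5] [-42.8 -79.8]
```

>>> apply_moves(deltas=[{"claw": 1,"delta_pos": [1,0,0],"yaw": 0},{"claw": 1,"delta_pos": [1.5,0,0],"yaw": 0},{"claw": 1,"delta_pos": [1.5,0,0],"yaw": 0},{"claw": 1,"delta_pos": [1.5,0,0],"yaw": 0},{"claw": 1,"delta_pos": [1,0,0],"yaw": 0},{"claw": 1,"delta_pos": [0.5,0,0],"yaw": 0},{"claw": 1,"delta_pos": [0,0,0],"yaw": 0}])

```text
clock: 6.82
eef_pos: [512.5, 213.2, 178.9]
tcp_rot: [-3.142, 0.0, 1.411]
contact_force: [-0.1, -0.2, -0.1]
opening: 0.004
grasp_force: 0.0
```

>>> apply_moves(deltas=[{"claw": 1,"delta_pos": [-2,0,0],"yaw": 0},{"claw": 1,"delta_pos": [-2,0,-2],"yaw": 0},{"claw": 1,"delta_pos": [0,0,-4],"yaw": -0.1175},{"claw": 1,"delta_pos": [0,0,-4],"yaw": -0.1175},{"claw": 1,"delta_pos": [-4.7,0.9,0],"yaw": 0},{"claw": 1,"delta_pos": [-4.7,0.9,0],"yaw": 0},{"claw": 1,"delta_pos": [-4.7,0.9,0],"yaw": 0},{"claw": 1,"delta_pos": [-4.7,0.9,0],"yaw": 0}])

```text
clock: 7.82
eef_pos: [555.4, -14.1, 278.9]
tcp_rot: [-3.141, 0.0, 1.644]
contact_force: [0.0, 0.2, -0.2]
opening: 0.002
grasp_force: 0.0
```

>>> apply_moves(deltas=[{"claw": 1,"delta_pos": [-4.7,0.9,0],"yaw": 0},{"claw": 1,"delta_pos": [-4.7,0.9,0],"yaw": 0},{"claw": 1,"delta_pos": [-4.7,0.9,0],"yaw": 0},{"claw": 1,"delta_pos": [0,0,0],"yaw": 0},{"claw": 1,"delta_pos": [0,0,0],"yaw": 0},{"claw": 1,"delta_pos": [0,0,0],"yaw": 0}])

```text
clock: 8.57
eef_pos: [592.8, -149.3, 278.8]
tcp_rot: [-3.141, -0.0, 1.646]
contact_force: [-0.3, 0.5, 0.2]
opening: 0.002
grasp_force: 0.0
```

```bash
python3 - <<'E'
from h import *
print(r.sense()['eef_pos'],r.sense()['tcp_rot'])
f=r.grab_frame('scene'); np.save('cur.npy',f,allow_pickle=True)
# lid top points: dark pixels at lid-top height
z=f['z_map']; vs,us=np.mgrid[180:345,190:470]
P=np.array([world(f,u,v) for u,v in zip(us.ravel(),vs.ravel())]); g=f['img'][180:345,190:470].max(2).ravel()
m=((P[:,2]>12)&(P[:,2]<20)&(g<95)).reshape(us.shape).astype(np.uint8)
n,l,st,c=cv2.connectedComponentsWithStats(m)
for i in range(1,n):
    if st[i,4]>60:
        q=P[(l==i).ravel()]; print(st[i,4],(c[i]+[190,180]).round(),q.mean(0).round(1),np.ptp(q,axis=0).round(),tray(q.mean(0)))
E
```

```text
[ 592.81147971 -149.29391996  278.80254091] [-3.14083173e+00 -3.79270355e-04  1.64576003e+00]
558 [414. 205.] [520.3 250.   15.9] [176. 139.   8.] [-49.9  27.9]
64 [297. 210.] [387.3  49.   15.8] [29. 38.  8.] [-130.7 -199.2]
177 [437. 253.] [648.  189.7  15.9] [ 43. 134.   8.] [88.6  0. ]
396 [299. 304.] [592.2 -89.2  15.4] [45. 43.  7.] [ 101.4 -284.2]
416 [221. 322.] [ 543.7 -217.2   15.9] [44. 44.  8.] [  85.  -420.1]
80 [384. 327.] [717.9  -3.7  15.8] [35. 41.  8.] [ 202.9 -171.1]
```

>>> apply_moves(deltas=[{"claw": 1,"delta_pos": [0,0.3,4],"yaw": 0},{"claw": 1,"delta_pos": [0,0,4],"yaw": 0},{"claw": 1,"delta_pos": [0,0,2],"yaw": 0},{"claw": 1,"delta_pos": [0,0,0],"yaw": 0},{"claw": 1,"delta_pos": [1,0,0],"yaw": 0},{"claw": 1,"delta_pos": [1,0,0],"yaw": 0},{"claw": 1,"delta_pos": [1.5,0,0],"yaw": 0},{"claw": 1,"delta_pos": [1.5,0,0],"yaw": 0}])

```text
clock: 9.62
eef_pos: [592.8, -98.6, 179.4]
tcp_rot: [3.141, 0.0, 1.645]
contact_force: [0.3, 0.1, 1.1]
opening: 0.0
grasp_force: 0.1
```

>>> apply_moves(deltas=[{"claw": 1,"delta_pos": [1.5,0,0],"yaw": 0},{"claw": 1,"delta_pos": [1.5,0,0],"yaw": 0},{"claw": 1,"delta_pos": [1.5,0,0],"yaw": 0},{"claw": 1,"delta_pos": [1.5,0,0],"yaw": 0},{"claw": 1,"delta_pos": [1.5,0,0],"yaw": 0},{"claw": 1,"delta_pos": [1.5,0,0],"yaw": 0},{"claw": 1,"delta_pos": [1.5,0,0],"yaw": 0},{"claw": 1,"delta_pos": [1.5,0,0],"yaw": 0}])

```text
clock: 10.62
eef_pos: [583.7, 20.8, 178.9]
tcp_rot: [3.142, -0.0, 1.645]
contact_force: [0.5, -0.6, 0.2]
opening: 0.003
grasp_force: 0.0
```

>>> apply_moves(deltas=[{"claw": 1,"delta_pos": [1.5,0,0],"yaw": 0},{"claw": 1,"delta_pos": [1.5,0,0],"yaw": 0},{"claw": 1,"delta_pos": [1.5,0,0],"yaw": 0},{"claw": 1,"delta_pos": [1,0,0],"yaw": 0},{"claw": 1,"delta_pos": [0.5,0,0],"yaw": 0},{"claw": 1,"delta_pos": [0,0,0],"yaw": 0}])

```text
clock: 11.38
eef_pos: [579.4, 79.8, 178.9]
tcp_rot: [3.142, 0.0, 1.646]
contact_force: [0.7, -1.0, -0.8]
opening: 0.0
grasp_force: 0.0
```

```bash
python3 -c "from h import *; show('s3')"
```

```text
[579.4  79.6 179. ]
```

View pics/s3.png

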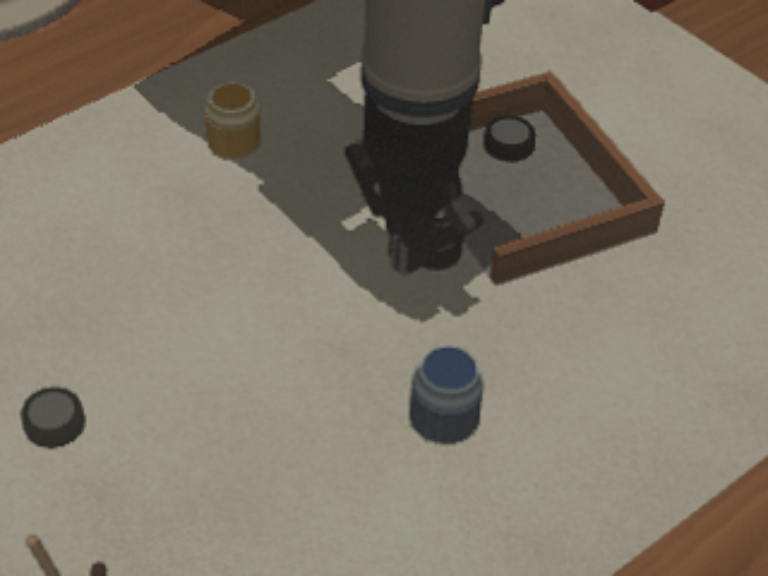

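Lid_b is in front of the fingers at about (437,243) in the crop, just short of the mouth and clear of the wall end at (497,250). Lid_a lies inside at (510,135).

>>> apply_moves(deltas=[{"claw": 1,"delta_pos": [1,0,0],"yaw": 0},{"claw": 1,"delta_pos": [1.5,0,0],"yaw": 0},{"claw": 1,"delta_pos": [1.5,0,0],"yaw": 0},{"claw": 1,"delta_pos": [1.5,0,0],"yaw": 0},{"claw": 1,"delta_pos": [1.5,0,0],"yaw": 0},{"claw": 1,"delta_pos": [1.5,0,0],"yaw": 0},{"claw": 1,"delta_pos": [1.5,0,0],"yaw": 0},{"claw": 1,"delta_pos": [1,0,0],"yaw": 0}])

```text
clock: 12.42
eef_pos: [571.1, 190.4, 178.9]
tcp_rot: [3.142, -0.0, 1.646]
contact_force: [-0.8, -0.8, 0.0]
opening: 0.0
grasp_force: 0.1
```

>>> apply_moves(deltas=[{"claw": 1,"delta_pos": [0.5,0,0],"yaw": 0},{"claw": 1,"delta_pos": [0.5,0,0],"yaw": 0},{"claw": 1,"delta_pos": [0,0,0],"yaw": 0}])

```text
clock: 12.8
eef_pos: [570.5, 199.4, 178.9]
tcp_rot: [3.142, -0.0, 1.645]
contact_force: [0.2, -0.1, 0.9]
opening: 0.004
grasp_force: 0.0
```

>>> apply_moves(deltas=[{"claw": 1,"delta_pos": [-2,0,0],"yaw": 0},{"claw": 1,"delta_pos": [-2,0,-2],"yaw": 0},{"claw": 1,"delta_pos": [0,0,-4],"yaw": 0.103},{"claw": 1,"delta_pos": [0,0,-4],"yaw": 0.103},{"claw": 1,"delta_pos": [-4.9,0.2,0],"yaw": 0},{"claw": 1,"delta_pos": [-4.9,0.2,0],"yaw": 0},{"claw": 1,"delta_pos": [-4.9,0.2,0],"yaw": 0},{"claw": 1,"delta_pos": [-4.9,0.2,0],"yaw": 0}])

```text
clock: 13.8
eef_pos: [555.0, -38.9, 280.5]
tcp_rot: [3.14, 0.0, 1.438]
contact_force: [0.4, -0.1, -0.7]
opening: 0.0
grasp_force: 0.0
```

>>> apply_moves(deltas=[{"claw": 1,"delta_pos": [-4.9,0.2,0],"yaw": 0},{"claw": 1,"delta_pos": [-4.9,0.2,0],"yaw": 0},{"claw": 1,"delta_pos": [-4.9,0.2,0],"yaw": 0},{"claw": 1,"delta_pos": [-4.9,0.2,0],"yaw": 0},{"claw": 1,"delta_pos": [-4.6,0.2,0],"yaw": 0},{"claw": 1,"delta_pos": [0,0,0],"yaw": 0},{"claw": 1,"delta_pos": [0,0,0],"yaw": 0},{"claw": 1,"delta_pos": [0,0,0],"yaw": 0}])

```text
clock: 14.8
eef_pos: [533.6, -276.4, 279.3]
tcp_rot: [-3.142, -0.0, 1.44]
contact_force: [-0.5, 0.4, 0.7]
opening: 0.002
grasp_force: 0.0
```

```bash
python3 -c "from h import *; show('s4')"
```

```text
[ 533.8 -276.3  279.3]
```

View pics/s4.png

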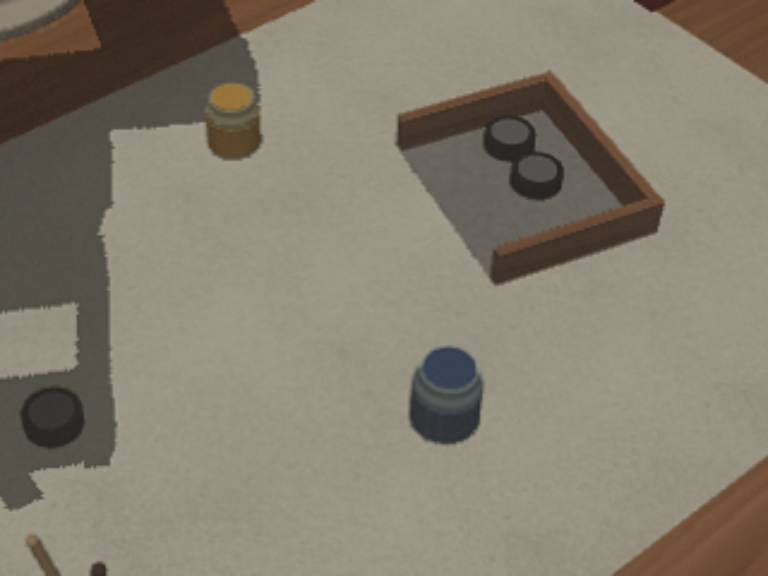

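Lid_a at (510,135) and lid_b at (537,172) both lie wholly inside. The jars are unmoved. Next is lid_c, at (53,415).

>>> apply_moves(deltas=[{"claw": 1,"delta_pos": [0,0.1,4],"yaw": 0},{"claw": 1,"delta_pos": [0,0,4],"yaw": 0},{"claw": 1,"delta_pos": [0,0,2],"yaw": 0},{"claw": 1,"delta_pos": [0,0,0],"yaw": 0},{"claw": 1,"delta_pos": [1,0,0],"yaw": 0},{"claw": 1,"delta_pos": [1,0,0],"yaw": 0},{"claw": 1,"delta_pos": [1.5,0,0],"yaw": 0},{"claw": 1,"delta_pos": [1.5,0,0],"yaw": 0}])

```text
clock: 15.85
eef_pos: [541.6, -226.6, 179.5]
tcp_rot: [3.141, 0.0, 1.439]
contact_force: [-0.1, -0.8, -0.4]
opening: -0.005
grasp_force: 0.1
```

>>> apply_moves(deltas=[{"claw": 1,"delta_pos": [1.5,0,0],"yaw": 0},{"claw": 1,"delta_pos": [1.5,0,0],"yaw": 0},{"claw": 1,"delta_pos": [1.5,0,0],"yaw": 0},{"claw": 1,"delta_pos": [1.5,0,0],"yaw": 0},{"claw": 1,"delta_pos": [1.5,0,0],"yaw": 0},{"claw": 1,"delta_pos": [1.5,0,0],"yaw": 0},{"claw": 1,"delta_pos": [1.5,0,0],"yaw": 0},{"claw": 1,"delta_pos": [1.5,0,0],"yaw": 0}])

```text
clock: 16.85
eef_pos: [557.2, -107.8, 178.9]
tcp_rot: [-3.142, -0.0, 1.439]
contact_force: [-0.5, -0.8, -0.2]
opening: -0.001
grasp_force: 0.1
```

>>> apply_moves(deltas=[{"claw": 1,"delta_pos": [1.5,0,0],"yaw": 0},{"claw": 1,"delta_pos": [1.5,0,0],"yaw": 0},{"claw": 1,"delta_pos": [1.5,0,0],"yaw": 0},{"claw": 1,"delta_pos": [1.5,0,0],"yaw": 0},{"claw": 1,"delta_pos": [1.5,0,0],"yaw": 0},{"claw": 1,"delta_pos": [1.5,0,0],"yaw": 0},{"claw": 1,"delta_pos": [1,0,0],"yaw": 0},{"claw": 1,"delta_pos": [0.5,0,0],"yaw": 0}])

```text
clock: 17.85
eef_pos: [571.0, -4.0, 178.9]
tcp_rot: [3.142, 0.0, 1.44]
contact_force: [-0.6, -1.1, -1.1]
opening: -0.003
grasp_force: 0.1
```

```bash
python3 -c "from h import *; show('s5')"
```

```text
[571.   -3.8 178.9]
```

View pics/s5.png

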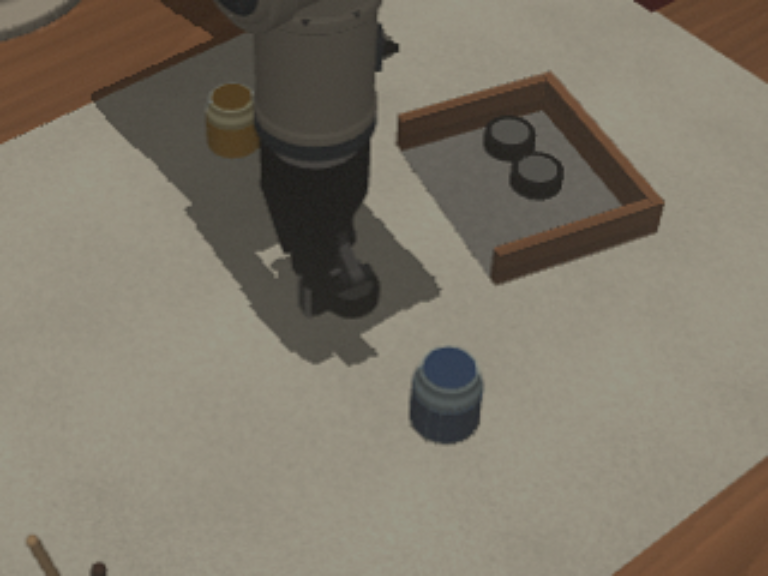

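```bash
python3 -c "
from h import *
f=np.load('cur.npy',allow_pickle=True).item(); w=world(f,200+352/2.4,150+284/2.4,16); print(w,tray(w),tray([571,-3.8]))
for u,v in((510,132),(537,170)): print(tray(world(f,200+u/2.4,150+v/2.4,16)))"
```

```text
[575.69975245  29.15714002  16.        ] [  56.9 -173.3] [  60.3 -206.4]
[-50.1  23.7]
[ 0.7 21. ]
```

Lid_c is centred on the finger face at about (352,284) in the crop and on line for the mouth.

>>> apply_moves(deltas=[{"claw": 1,"delta_pos": [1,0,0],"yaw": 0},{"claw": 1,"delta_pos": [1.5,0,0],"yaw": 0},{"claw": 1,"delta_pos": [1.5,0,0],"yaw": 0},{"claw": 1,"delta_pos": [1.5,0,0],"yaw": 0},{"claw": 1,"delta_pos": [1.5,0,0],"yaw": 0},{"claw": 1,"delta_pos": [1.5,0,0],"yaw": 0},{"claw": 1,"delta_pos": [1.5,0,0],"yaw": 0},{"claw": 1,"delta_pos": [1.5,0,0],"yaw": 0}])

```text
clock: 18.9
eef_pos: [586.1, 110.4, 178.9]
tcp_rot: [-3.142, 0.0, 1.439]
contact_force: [0.3, 0.0, -0.1]
opening: 0.005
grasp_force: 0.1
```

>>> apply_moves(deltas=[{"claw": 1,"delta_pos": [1.5,0,0],"yaw": 0},{"claw": 1,"delta_pos": [1.5,0,0],"yaw": 0},{"claw": 1,"delta_pos": [1,0,0],"yaw": 0},{"claw": 1,"delta_pos": [0.5,0,0],"yaw": 0},{"claw": 1,"delta_pos": [0,0,0],"yaw": 0}])

```text
clock: 19.52
eef_pos: [591.8, 154.2, 178.9]
tcp_rot: [-3.142, 0.0, 1.44]
contact_force: [-0.4, 0.3, 0.5]
opening: 0.003
grasp_force: 0.0
```

>>> apply_moves(deltas=[{"claw": 1,"delta_pos": [-2,0,0],"yaw": 0},{"claw": 1,"delta_pos": [-2,0,-2],"yaw": 0},{"claw": 1,"delta_pos": [-2,0,-4],"yaw": 0},{"claw": 1,"delta_pos": [-4,0,-4],"yaw": 0},{"claw": 1,"delta_pos": [-4,0,-4],"yaw": 0},{"claw": 1,"delta_pos": [-4,0,0],"yaw": 0},{"claw": 1,"delta_pos": [-4,0,0],"yaw": 0},{"claw": 1,"delta_pos": [0,0,0],"yaw": 0}])

```text
clock: 20.52
eef_pos: [561.9, -67.5, 319.0]
tcp_rot: [-3.141, 0.001, 1.435]
contact_force: [0.7, -0.7, 0.1]
opening: 0.004
grasp_force: 0.0
```

```bash
python3 -c "from h import *; show('s6')"
```

```text
[562.2 -66.2 318.9]
```

View pics/s6.png

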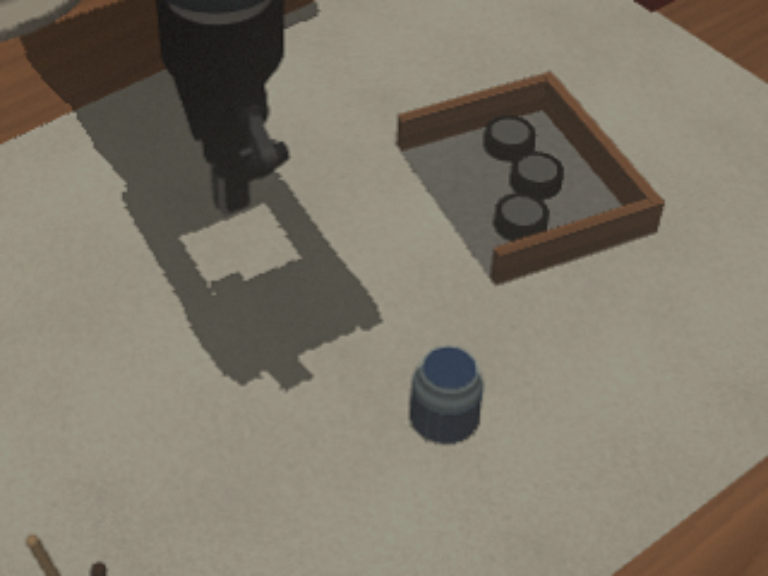

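All three lids lie flat inside the tray, at (510,135), (537,172) and (521,214). The blue jar is unmoved and the arm is clear.

```bash
python3 -c "
from h import *
f=np.load('cur.npy',allow_pickle=True).item()
print(tray(world(f,200+521/2.4,150+210/2.4,16)))
print(r.sign_off())"
```

```text
[ 37.  -14.7]
the job is handed in; nothing more can be done
None
```

All three lids now lie flat and wholly inside the tray, with nothing else touched, and the job was handed in at about 20.6 s of the 72 s allowed.

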